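# Unlatch the green propagation case

## Task

Unlatch the seedling case with the green lid: press its green release button so that the black T-handle pops up, then turn the handle clockwise as seen from above, as far as it goes, and let go of it. Leave the orange case latched, with its handle down.

Things in the scene. Friction and masses are not known exactly. Their poses are not given: they have to be found in the camera images.
- green_button_top (a point): Top centre of the round green release button, 28 mm across, in a black collar on the aluminium level latch plate (160 x 160 mm, top 128 mm above the counter) on the green-lidded white case (260 x 260 mm). At rest 12 mm above the plate; sprung, 8 mm travel straight down: 1 N starts it, 4 N bottoms it, the handle is freed at about 3 mm. Moves with the button. Axes: the case's x, y; z up.
- green_handle (a point): Centre of the green case's black T-handle bar: 80 mm along its own y, 16 mm along x, 14 mm along z (up). At the start down in a slot, top 2 mm above the plate, not grippable. When freed it springs up 30 mm in 0.3 s and stays up, its underside 18 mm above the plate. It turns about the vertical through this point; the frame turns too. Unturned, the button is 53 mm along +x and 53 mm along +y.
- green_pop (a joint): How far the green case's handle has risen, m: 0 down in its slot, 0.030 fully popped up.
- green_turn (a joint): Turn of the green case's handle, rad, growing clockwise seen from above: 0 latched, 1.22 (70 degrees) fully unlatched, at its stop. Friction about 0.06 N m; it stays where it is left. It draws a steel bolt on the lid out of its keeper.
- orange_pop (a joint): The same as green_pop for the orange case beside it, a bystander of the same make with an orange lid and button: 0 down in its slot, where it must stay.

How it is judged (in metres and radians):
On the way:
1. the green case's handle has popped up, still unturned (value of joint green_pop above 0.022 m and value of joint green_turn below 0.4 rad), for 0.1 s.
At the end, for the whole second after the job is handed in: The green case's handle is up (at least 20 mm), turned clockwise to within about 12 degrees of its stop (more than 1.0 rad) and at rest; the orange case's handle is still down (risen less than 8 mm) (value of joint green_turn above 1 rad and value of joint green_pop above 0.02 m and velocity of joint green_turn below 0.1 rad/s and value of joint orange_pop below 0.008 m); the robot touches nothing.
It fails at once if the orange case's handle was released (value of joint orange_pop above 0.01 m).
It also fails if it takes over 42 s, if anything falls off the work surface, if the arm or the gripper's body presses on something with over 40 N, if the wrist force passes 120 N, or if a joint passes its speed limit or range.

## Robot

A 6-joint arm with a two-finger parallel gripper is mounted at the origin on the work surface. World frame = base frame: x ahead of the robot, y to its left, z up, the work surface at z = 0. Lengths are in mm, angles in degrees, forces in N, time in s.
With the tool pointing down it reaches from about 300 to 850 mm from the base axis. Payload 4.2 kg.
Tool frame: the origin (TCP) lies on the centre line of the jaws, within the pads' length; the fingertips stand 8 mm ahead of it and the grasp point (between the pads) lies 11 mm behind it; z points along the fingers, y is the line along which they close (so a half turn about z gives the same grasp; the last joint's range is limited). The gripper opens to 91 mm and grips with 3 to 60 N. Pads are 32 mm wide; open, the fingers measure 118 mm over their backs; the gripper's body (76 mm by 178 mm) begins 60 mm behind the grasp point.
Start: joints at [66.062, 18.312, 89.639, -0, 72.044, -1.146], TCP at [222.753, 530.116, 221.976] pointing down, gripper open.
Joint ranges: [-177.97, 177.97], [-48.28, 115.42], [12.27, 149.76], [-77.06, 257.06], [2.81, 150.46], [-146.56, 146.56]. Speed limits (degrees/s): [147.25, 147.25, 180, 180, 180, 180].

## Interface

Orientations are given as [roll, pitch, yaw] about the fixed x, y, z axes, in that order (R = Rz(yaw) Ry(pitch) Rx(roll)).
In Python, from workcell import telemetry, eyes, ticket gives the robot as it stands. The module is installed in compiled form; this text tells all that it offers.
- The arm moves only by the shell command python3 -m crank 'ROWS' [OPENING] [FORCE]. ROWS is JSON, a list of rows, each an object of numbers: "dx", "dy", "dz": the shift along the world's x, y, z normalised to -1 to 1, where 1 is 80 cm; "yaw": the turn about the world's z normalised to -1 to 1, where 1 is 5 degrees. A call has 1 to 10 rows; each row shifts and turns the commanded pose from where the row before left it; what a row does not reach is not made up. A row lasts 1/8 s, in which the tool goes at most 62.5 mm and 10.7 degrees, less where a joint would pass 70% of its speed; a pose out of reach is approached as far as the arm can. A call with a number of a shift or a turn outside -1 to 1 is refused whole. A call with a gripper value outside its range is refused whole. OPENING is the opening, from 0 (shut) to 1 (fully open), set as the call begins (- or left out, the last holds). The fingers move at their own pace and stop on an object; FORCE is the grip in N (left out, the last holds). Time passes only in rows, so rows that do not move let the fingers close. It gives the time, the measured TCP pose, the force, the opening and the grip force at its end, in the units of the state.
- telemetry.state(): the state, without advancing time (a new reading comes with each control period).
- eyes.grab_frame(name): name is "scene" or "top"; returns the picture (420x560x3 uint8, red, green, blue); there is no depth.
- eyes.calibration(name): a dict with "camera_matrix" (3x3 intrinsics, pixels), "k1" (the pictures are not rectified: a ray, as slopes to the right and down, at radius r is drawn at 1 + k1 r^2 times it, then the intrinsics apply), "world_from_camera" (4x4, takes a point from camera to world coordinates). Camera axes: x right, y down, z forward; pixel columns grow to the right and rows downward; lengths in mm; the calibration is good to about 2 mm. A picture is of the moment at which its call begins. calibration takes no time and is no camera call.
- ticket.job_done(): hands the job in; it is judged then, once.
The state is a dict: "time_s": time; "qpos": joint angles; "qvel": joint speeds; "effort": joint torques, N m; "ee_pos": TCP position; "ee_rot": TCP orientation; "force": force on the tool from outside, world axes, zero at the start; "torque": the same for the moment, N m; "gripper_width": finger opening in mm; "gripper_force": force on a finger pad.
Only numpy, scipy, OpenCV 4.12 (cv2) and the standard library are available. Lean on these libraries where they do the work, as an engineer would, in place of code of your own. Each camera call takes 0.05 s, during which the arm holds its last target. There are 200 camera calls.

## Working session

There is one attempt and no reset: what is moved stays moved. The work goes in short steps, Python scripts to look and compute and a shell command to move; the robot and the scene stay as the last step left them, time stands still between calls to the robot, and variables do not carry over. Pictures are saved under pics/ and viewed, at most 10 in all, crops included, and the job is handed in when it is done.

```bash
mkdir -p pics; cat > h.py <<'E'
import numpy as np, cv2
from workcell import telemetry, eyes, ticket
def ray(name,uv):
    c=eyes.calibration(name);K=np.array(c["camera_matrix"]);T=np.array(c["world_from_camera"])
    p=cv2.undistortPoints(np.array([[uv]],float),K,np.array([c["k1"],0,0,0,0.]))[0,0]
    return T[:3,3],T[:3,:3]@np.array([p[0],p[1],1])
def onplane(name,uv,z):
    o,d=ray(name,uv);return o+d*(z-o[2])/d[2]
E
python3 - <<'E'
from h import *
for n in("scene","top"):
    cv2.imwrite(f"pics/{n}0.png",eyes.grab_frame(n)[:,:,::-1]);c=eyes.calibration(n);print(n,np.round(c["world_from_camera"],2).tolist(),c["k1"])
s=telemetry.state();print(s["time_s"],s["ee_pos"],s["ee_rot"],s["force"],s["gripper_width"])
E
```

```text
scene [[0.85, 0.41, -0.34, 833.41], [0.53, -0.63, 0.56, -481.83], [0.02, -0.66, -0.75, 875.6], [0.0, 0.0, 0.0, 1.0]] -0.11537540983137576
top [[-0.02, -0.99, 0.15, 381.32], [-1.0, 0.02, -0.0, 32.94], [-0.0, -0.15, -0.99, 1068.1], [0.0, 0.0, 0.0, 1.0]] 0.04103950782069667
0.1 [222.56658689 529.70001421 221.19120214] [-1.79908620e+02 -5.50226052e-04  1.57209506e+02] [-0.0807535   0.52637207  0.28389366] 91.1186484267553
```

View pics/scene0.png

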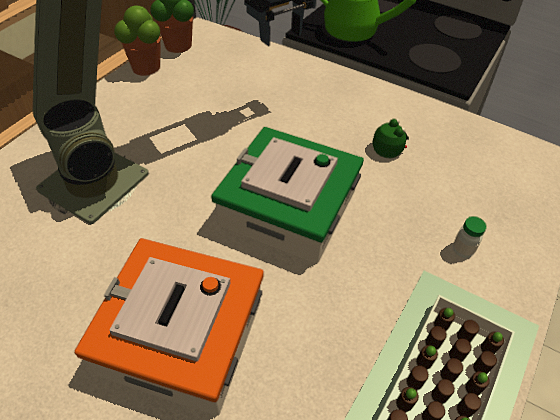

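View pics/top0.png

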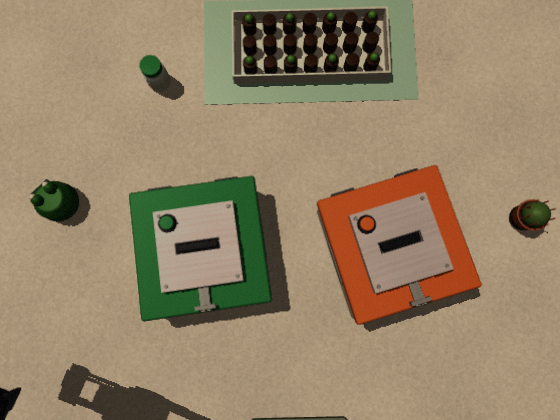

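The top view shows the green case at left, with its button at about (167,223) and its slot centre at about (197,246). In the scene view they are at about (322,160) and (291,169).

```bash
python3 - <<'E'
from h import *
def cen(m,box):
    x0,y0,x1,y1=box;k=np.zeros_like(m);k[y0:y1,x0:x1]=m[y0:y1,x0:x1]
    n,l,st,c=cv2.connectedComponentsWithStats(k);i=1+np.argmax(st[1:,4])
    r=cv2.minAreaRect(np.argwhere(l==i)[:,::-1].astype(np.float32));return c[i],st[i,4],r
for n,bb,sb in(("top",(158,214,178,232),(170,233,224,258)),("scene",(312,150,334,166),(275,152,306,188))):
    im=cv2.imread(f"pics/{n}0.png");b,g,r=[im[:,:,i].astype(int) for i in range(3)]
    gm=((g>1.5*r)&(g>1.3*b)&(g>50)).astype(np.uint8);dk=((im.max(2)<60)).astype(np.uint8)
    B=cen(gm,bb);S=cen(dk,sb)
    print(n,B,S);print("button",onplane(n,B[0],140-2).round(1),"slot",onplane(n,S[0],130).round(1))
    print([onplane(n,p,130).round(0).tolist() for p in cv2.boxPoints(S[2])])
for nm,cs in(("plate",[(154,206),(234,202),(243,289),(163,292)]),):
    q=np.array([onplane("top",p,128)[:2] for p in cs]);print(q.round(0).tolist(),q.mean(0),np.linalg.norm(np.roll(q,-1,0)-q,axis=1))
E
```

```text
top (array([165.64900662, 222.13907285]), np.int32(151), ((165.5, 222.5), (13.0, 13.0), 90.0)) (array([196.8993135 , 245.48741419]), np.int32(437), ((196.99810791015625, 245.48638916015625), (10.152544975280762, 43.389060974121094), 82.09283447265625))
button [505.4 252.  138. ] slot [458.7 192.  130. ]
[[464.0, 235.0, 130.0], [474.0, 151.0, 130.0], [454.0, 148.0, 130.0], [444.0, 232.0, 130.0]]
scene (array([324.34013605, 155.44897959]), np.int32(147), ((324.5, 156.0), (12.0, 17.0), 90.0)) (array([290.54285714, 169.62857143]), np.int32(210), ((290.5450134277344, 169.52810668945312), (7.419985771179199, 28.937942504882812), 32.0053825378418))
button [507.  264.2 138. ] slot [463.4 191.5 130. ]
[[460.0, 152.0, 130.0], [448.0, 237.0, 130.0], [466.0, 233.0, 130.0], [477.0, 150.0, 130.0]]
[[540.0, 278.0], [544.0, 118.0], [372.0, 102.0], [370.0, 258.0]] [456.51786793 189.0584709 ] [159.58676373 172.89755452 155.18648429 170.83317065]
```

```bash
python3 -m crank '[{"dx":0.05,"dy":-0.05,"yaw":-1},{"dx":0.05,"dy":-0.05,"yaw":-1},{"dx":0.05,"dy":-0.05,"yaw":-1},{"dx":0.05,"dy":-0.05,"yaw":-1},{"dx":0.05,"dy":-0.05,"yaw":-1},{"dx":0.05,"dy":-0.05,"yaw":-1},{"dx":0.05,"dy":-0.05,"yaw":-1},{"yaw":-1},{"yaw":-1},{"yaw":-1}]' 0 10
python3 -m crank '[{"yaw":-1,"dz":-0.02},{"yaw":-1,"dz":-0.01},{"yaw":-0.2},{}]'
python3 - <<'E'
from h import *
for n in("scene","top"):
    im=eyes.grab_frame(n)[:,:,::-1]
    im=im[100:230,210:390] if n=="scene" else im[160:330,120:290]
    cv2.imwrite(f"pics/{n}1.png",cv2.resize(im,None,fx=3,fy=3))
E
```

```text
validation failed for argument at $[0]...
validation failed for argument at $[0]...
```

View pics/scene1.png

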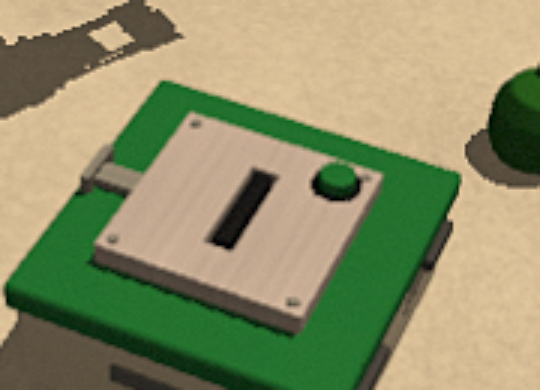

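Both moves were refused and the arm hasn't moved. The crop shows the case untouched, with its handle down. The rows probably need all four keys.

```bash
python3 -m crank '[{"dx":0.05,"dy":-0.05,"dz":0,"yaw":-1},{"dx":0.05,"dy":-0.05,"dz":0,"yaw":-1},{"dx":0.05,"dy":-0.05,"dz":0,"yaw":-1},{"dx":0.05,"dy":-0.05,"dz":0,"yaw":-1},{"dx":0.05,"dy":-0.05,"dz":0,"yaw":-1},{"dx":0.05,"dy":-0.05,"dz":0,"yaw":-1},{"dx":0.05,"dy":-0.05,"dz":0,"yaw":-1},{"dx":0,"dy":0,"dz":0,"yaw":-1},{"dx":0,"dy":0,"dz":0,"yaw":-1},{"dx":0,"dy":0,"dz":0,"yaw":-1}]' 0 10
```

```text
time_s: 1.45
ee_pos: [502.8, 249.8, 221.7]
ee_rot: [-180.0, 0.0, 107.0]
force: [0.7, 0.3, 0.2]
gripper_width: 0.3
gripper_force: 0.0
```

```bash
python3 -m crank '[{"dx":0.004,"dy":0.002,"dz":-0.04,"yaw":-1},{"dx":0,"dy":0,"dz":-0.03,"yaw":-1},{"dx":0,"dy":0,"dz":0,"yaw":-0.2},{"dx":0,"dy":0,"dz":0,"yaw":0}]'
python3 - <<'E'
from h import *
im=eyes.grab_frame("scene")[:,:,::-1]
cv2.imwrite("pics/s2.png",cv2.resize(im[60:230,210:390],None,fx=3,fy=3))
E
```

```text
time_s: 1.95
ee_pos: [506.5, 252.0, 166.8]
ee_rot: [179.9, -0.0, 96.3]
force: [-0.7, 0.8, 0.3]
gripper_width: 0.3
gripper_force: 0.0
```

View pics/s2.png

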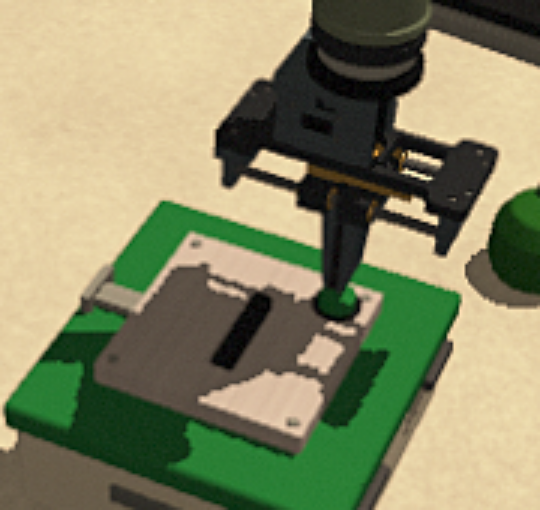

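The closed fingertips are right above the button, at about (337,295) in the crop. I'll press now.

```bash
python3 -m crank '[{"dx":0,"dy":0,"dz":-0.02,"yaw":0},{"dx":0,"dy":0,"dz":-0.005,"yaw":0},{"dx":0,"dy":0,"dz":-0.004,"yaw":0},{"dx":0,"dy":0,"dz":0,"yaw":0},{"dx":0,"dy":0,"dz":0,"yaw":0}]'
python3 - <<'E'
from h import *
im=eyes.grab_frame("scene")[:,:,::-1]
cv2.imwrite("pics/s3.png",cv2.resize(im[60:230,210:390],None,fx=3,fy=3))
E
```

```text
time_s: 2.62
ee_pos: [506.0, 251.8, 143.0]
ee_rot: [180.0, -0.0, 96.2]
force: [0.2, -0.6, 3.2]
gripper_width: 0.6
gripper_force: 1.4
```

View pics/s3.png

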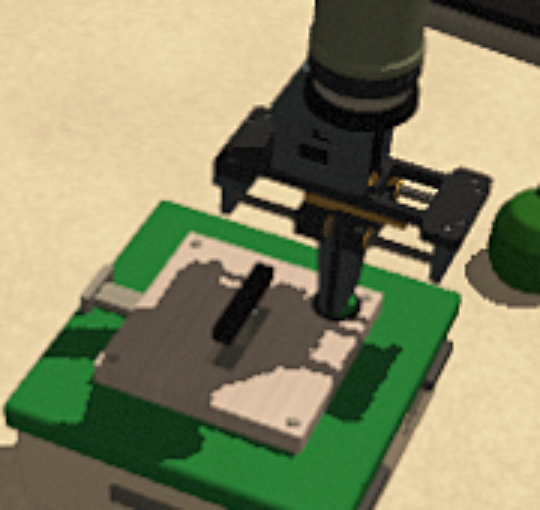

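The handle is up, its bar centre at about (243,303) in the crop. Next I raise the tool, move over the handle and open the gripper.

```bash
python3 -m crank '[{"dx":0,"dy":0,"dz":0.06,"yaw":0},{"dx":0,"dy":0,"dz":0.02,"yaw":0},{"dx":-0.029,"dy":-0.037,"dz":0,"yaw":0},{"dx":-0.029,"dy":-0.038,"dz":0,"yaw":0},{"dx":0,"dy":0,"dz":0,"yaw":0},{"dx":0,"dy":0,"dz":0,"yaw":0}]' 0.55
python3 - <<'E'
from h import *
im=eyes.grab_frame("scene")[:,:,::-1]
cv2.imwrite("pics/s4.png",cv2.resize(im[50:220,200:380],None,fx=3,fy=3))
E
```

```text
time_s: 3.42
ee_pos: [459.9, 192.0, 206.6]
ee_rot: [180.0, -0.0, 96.2]
force: [-0.2, -0.1, -0.1]
gripper_width: 50.2
gripper_force: 0.0
```

View pics/s4.png

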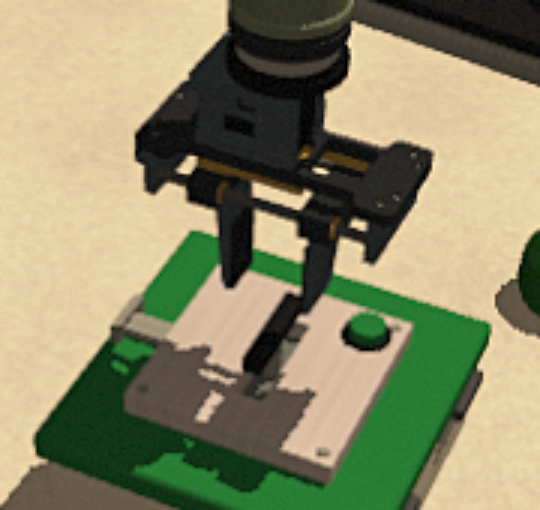

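The fingers straddle the bar, which is at about (273,330) in the crop. I'll descend and grip.

```bash
python3 -m crank '[{"dx":0,"dy":0,"dz":-0.04,"yaw":0},{"dx":0,"dy":0,"dz":-0.03,"yaw":0},{"dx":0,"dy":0,"dz":-0.006,"yaw":0},{"dx":0,"dy":0,"dz":0,"yaw":0}]'
python3 -m crank '[{"dx":0,"dy":0,"dz":0,"yaw":0},{"dx":0,"dy":0,"dz":0,"yaw":0},{"dx":0,"dy":0,"dz":0,"yaw":0},{"dx":0,"dy":0,"dz":0,"yaw":0},{"dx":0,"dy":0,"dz":0,"yaw":0}]' 0 12
```

```text
time_s: 3.98
ee_pos: [460.1, 192.2, 146.1]
ee_rot: [180.0, -0.0, 96.2]
force: [0.0, 0.3, 0.0]
gripper_width: 50.2
gripper_force: 0.0
time_s: 4.6
ee_pos: [459.2, 191.7, 146.1]
ee_rot: [-180.0, -0.0, 96.2]
force: [-1.6, -0.5, 0.9]
gripper_width: 15.6
gripper_force: 12.0
```

Gripped at 15.6 mm, which matches the 16 mm bar. Now I turn it clockwise.

```bash
python3 -m crank '[{"dx":0,"dy":0,"dz":0,"yaw":-1},{"dx":0,"dy":0,"dz":0,"yaw":-1},{"dx":0,"dy":0,"dz":0,"yaw":-1},{"dx":0,"dy":0,"dz":0,"yaw":-1},{"dx":0,"dy":0,"dz":0,"yaw":-1},{"dx":0,"dy":0,"dz":0,"yaw":-1},{"dx":0,"dy":0,"dz":0,"yaw":-1},{"dx":0,"dy":0,"dz":0,"yaw":-1},{"dx":0,"dy":0,"dz":0,"yaw":-1},{"dx":0,"dy":0,"dz":0,"yaw":0}]'
python3 -m crank '[{"dx":0,"dy":0,"dz":0,"yaw":-1},{"dx":0,"dy":0,"dz":0,"yaw":-1},{"dx":0,"dy":0,"dz":0,"yaw":-1},{"dx":0,"dy":0,"dz":0,"yaw":-1},{"dx":0,"dy":0,"dz":0,"yaw":-0.8},{"dx":0,"dy":0,"dz":0,"yaw":0},{"dx":0,"dy":0,"dz":0,"yaw":0}]'
python3 -c "
from h import *
print(telemetry.state()['torque'])"
```

```text
time_s: 5.85
ee_pos: [457.4, 192.2, 145.6]
ee_rot: [-179.8, 0.1, 51.1]
force: [-4.3, 3.3, 2.1]
gripper_width: 15.7
gripper_force: 12.0
time_s: 6.72
ee_pos: [456.8, 193.0, 145.5]
ee_rot: [-179.7, 0.2, 27.1]
force: [-6.2, 5.0, 0.9]
gripper_width: 16.3
gripper_force: 12.0
[ 0.87639071  1.22577894 -0.04565919]
```

The handle has turned about 69°. I'll release it and retract straight up.

```bash
python3 -m crank '[{"dx":0,"dy":0,"dz":0,"yaw":0},{"dx":0,"dy":0,"dz":0,"yaw":0},{"dx":0,"dy":0,"dz":0,"yaw":0},{"dx":0,"dy":0,"dz":0,"yaw":0}]' 0.5
python3 -m crank '[{"dx":0,"dy":0,"dz":0.03,"yaw":0},{"dx":0,"dy":0,"dz":0.06,"yaw":0},{"dx":0,"dy":0,"dz":0.06,"yaw":0},{"dx":0,"dy":0.06,"dz":0,"yaw":0},{"dx":0,"dy":0.06,"dz":0,"yaw":0},{"dx":0,"dy":0.06,"dz":0,"yaw":0},{"dx":0,"dy":0.04,"dz":0,"yaw":0},{"dx":0,"dy":0,"dz":0,"yaw":0},{"dx":0,"dy":0,"dz":0,"yaw":0}]'
python3 - <<'E'
from h import *
im=eyes.grab_frame("top")[:,:,::-1]
cv2.imwrite("pics/s5.png",im)
E
```

```text
time_s: 7.22
ee_pos: [459.8, 191.6, 146.0]
ee_rot: [180.0, -0.0, 27.2]
force: [-0.2, -0.5, 0.2]
gripper_width: 45.4
gripper_force: 0.0
time_s: 8.35
ee_pos: [459.5, 367.0, 265.8]
ee_rot: [180.0, 0.0, 27.2]
force: [0.2, -0.5, 0.6]
gripper_width: 45.5
gripper_force: 0.0
```

View pics/s5.png

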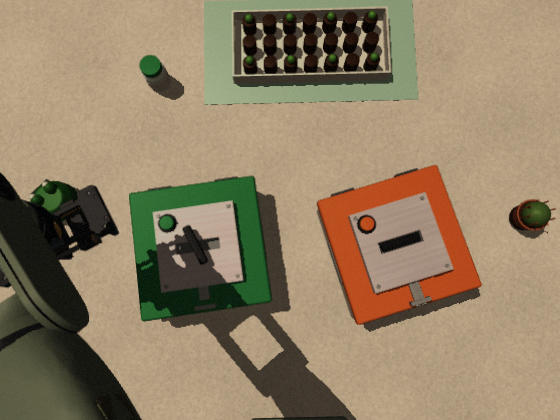

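The bar now runs from about (187,228) to (206,262), roughly 69° clockwise from its slot. The orange handle is still down, and the gripper is clear with no force on it.

```bash
python3 -c "
from h import *
print(ticket.job_done())"
```

```text
the job is handed in; nothing more can be done
None
```

The green case is unlatched: its handle popped up, I turned it about 69° clockwise to its stop and let go, the orange case is still latched, and I've handed the job in (no verdict was shown).

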